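# Change the batch on the coupon dryer

### The job

The warm-air dryer is still running, with the last batch of U-bent metal test coupons sitting astride its rod: first switch it off with its lock lever (the black knob has to be pulled up along the lever before the lever will swing; over towards the rod is off) and stand the dry coupons upright on their legs in the steel tray. Then hang every freshly rinsed coupon from the grey mat astride the rod, each resting on the rod in a gap of its own between the white discs, and only when all hang there switch the dryer on again by swinging the lever away from the rod and letting its knob drop home. Do not tip the rinse bottle over.

Things in the scene. Friction and masses are not known exactly. Their poses are not given: they have to be found in the camera images.
- dryer: drying stand, fixed: white base 110 x 452 mm, 45 mm high. Origin at the centre of its underside, z up, y along the rod, x across. Two uprights (34 mm wide, 157 mm high, at y = -92 and +220 mm) carry the rod; the lock lever stands at the -y end. A coupon hanging properly on the rod has its origin 74 mm above this origin
- rod_mid (a point): middle of the rod: polished steel, 20 mm in diameter, along the dryer's y, at x = 0, y = 64, z = 140 mm in its frame. Five white discs on it (40 mm in diameter, 6 mm thick) at y = -88, -12, 64, 140 and 216 mm in the dryer's frame leave four gaps 70 mm wide, centred at y = -50, 26, 102 and 178 mm
- lever_pivot (a point): pivot of the lock lever, at x = 0, y = -162, z = 78 mm in the dryer's frame. The lever swings in the dryer's y-z plane
- knob (a point): centre of the black drum knob on the sliding collar of the lock lever: a short cylinder, 30 mm in diameter and 30 mm long, lying along the dryer's x, so that its flat ends can be pinched and it turns between the fingers; 88 mm from the pivot along the lever with the collar down. Steel gate plates below it (x = -18 to 18 mm) reach 49 mm above the pivot
- lever (a joint): lock lever, rad: 0 = leaning 0.5 rad from upright away from the rod (-y of the dryer), dryer ON; 0.5 = upright; 1.0 = leaning 0.5 rad towards the rod (+y), dryer OFF. Swings only while the collar is lifted 8 mm or more; the collar's cross pin drops into a notch at either end
- collar (a joint): lift of the collar and knob along the lever, m: 0 = down in the notch, at most 0.013. A spring pulls it down with 2 N at rest and 4 N fully lifted
- mat: grey mat, 120 x 260 x 2 mm, fixed flat on the bench; origin at the centre of its underside, long side along y. It lies on the left or the right
- tray: shallow steel tray, 120 x 260 mm, fixed, walls 20 mm high and 3 mm thick, floor 3 mm thick; origin at the centre of its underside, z up, long side along y. It lies on the other side from the mat
- rinse_bottle: white rinse bottle with a blue cap, 45 mm in diameter and 96 mm tall, standing loose at the right of the work; origin at the centre of its underside; leave it alone
- dry_0: aluminium strip, 58 mm wide, 4 mm thick, bent to an upright U, crown up: 180 g, 80 mm high, 60 mm across the outside of the legs (52 inside), legs straight for the lower 50 mm, a bar 16 mm high, 5 mm thick outside each foot. Origin midway between the feet, z up, legs at x = -28 and +28 mm, y along the strip's width; a half turn is the same. Dry: astride the rod at the start, or absent
- dry_1: aluminium strip, 58 mm wide, 4 mm thick, bent to an upright U, crown up: 180 g, 80 mm high, 60 mm across the outside of the legs (52 inside), legs straight for the lower 50 mm, a bar 16 mm high, 5 mm thick outside each foot. Origin midway between the feet, z up, legs at x = -28 and +28 mm, y along the strip's width; a half turn is the same. Dry: astride the rod at the start, or absent
- dry_2: aluminium strip, 58 mm wide, 4 mm thick, bent to an upright U, crown up: 180 g, 80 mm high, 60 mm across the outside of the legs (52 inside), legs straight for the lower 50 mm, a bar 16 mm high, 5 mm thick outside each foot. Origin midway between the feet, z up, legs at x = -28 and +28 mm, y along the strip's width; a half turn is the same. Dry: astride the rod at the start, or absent
- dry_3: aluminium strip, 58 mm wide, 4 mm thick, bent to an upright U, crown up: 180 g, 80 mm high, 60 mm across the outside of the legs (52 inside), legs straight for the lower 50 mm, a bar 16 mm high, 5 mm thick outside each foot. Origin midway between the feet, z up, legs at x = -28 and +28 mm, y along the strip's width; a half turn is the same. Dry: astride the rod at the start, or absent
- wet_0: aluminium strip, 58 mm wide, 4 mm thick, bent to an upright U, crown up: 180 g, 80 mm high, 60 mm across the outside of the legs (52 inside), legs straight for the lower 50 mm, a bar 16 mm high, 5 mm thick outside each foot. Origin midway between the feet, z up, legs at x = -28 and +28 mm, y along the strip's width; a half turn is the same. Rinsed: on the mat at the start, or absent
- wet_1: aluminium strip, 58 mm wide, 4 mm thick, bent to an upright U, crown up: 180 g, 80 mm high, 60 mm across the outside of the legs (52 inside), legs straight for the lower 50 mm, a bar 16 mm high, 5 mm thick outside each foot. Origin midway between the feet, z up, legs at x = -28 and +28 mm, y along the strip's width; a half turn is the same. Rinsed: on the mat at the start, or absent
- wet_2: aluminium strip, 58 mm wide, 4 mm thick, bent to an upright U, crown up: 180 g, 80 mm high, 60 mm across the outside of the legs (52 inside), legs straight for the lower 50 mm, a bar 16 mm high, 5 mm thick outside each foot. Origin midway between the feet, z up, legs at x = -28 and +28 mm, y along the strip's width; a half turn is the same. Rinsed: on the mat at the start, or absent
Things that resemble listed ones, but are neither listed nor needed, are in the scene too. What is shaped like the dry_3 but brown is not meant. What is shaped like the dry_1 but yellow is not meant.

How it is judged:
On the way, in this order (a step that is already met when the one before it is completed fails the run):
1. the dryer is switched off, its lever over towards the rod and the collar down in the notch, before any coupon is moved on or off the rod (value of joint lever above 0.92 rad and value of joint collar below 0.003 m and z of each of dry_0, dry_1, dry_2, dry_3 in the frame of dryer above 0.05 m and height (world z) of each of wet_0, wet_1, wet_2 below 0.04 m), for 0.2 s.
2. with the dryer off, every dry coupon stands in the tray and every rinsed coupon hangs on the rod, let go (value of joint lever above 0.92 rad and value of joint collar below 0.003 m and x of dry_0 in the frame of tray between -0.06 and 0.06 m and y of dry_0 in the frame of tray between -0.13 and 0.13 m and height (world z) of each of dry_0, dry_1, dry_2, dry_3 below 0.01 m and angle between each of dry_0, dry_1, dry_2, dry_3's own z axis and vertical below 0.2 rad and contact force between each of dry_0, dry_1, dry_2, dry_3, wet_0, wet_1, wet_2 and the fingers below 0.1 N and x of dry_1 in the frame of tray between -0.06 and 0.06 m and y of dry_1 in the frame of tray between -0.13 and 0.13 m and x of dry_2 in the frame of tray between -0.06 and 0.06 m and y of dry_2 in the frame of tray between -0.13 and 0.13 m and x of dry_3 in the frame of tray between -0.06 and 0.06 m and y of dry_3 in the frame of tray between -0.13 and 0.13 m and z of wet_0 in the frame of dryer between 0.069 and 0.08 m and x of wet_0 in the frame of dryer between -0.035 and 0.035 m and y of wet_0 in the frame of dryer between -0.087 and 0.215 m and angle between each of wet_0, wet_1, wet_2's own z axis and vertical below 0.35 rad and z of wet_1 in the frame of dryer between 0.069 and 0.08 m and x of wet_1 in the frame of dryer between -0.035 and 0.035 m and y of wet_1 in the frame of dryer between -0.087 and 0.215 m and z of wet_2 in the frame of dryer between 0.069 and 0.08 m and x of wet_2 in the frame of dryer between -0.035 and 0.035 m and y of wet_2 in the frame of dryer between -0.087 and 0.215 m), for 0.3 s.
3. the dryer is switched on again, lever away from the rod and collar down in the notch (value of joint lever below 0.08 rad and value of joint collar below 0.003 m), for 0.2 s.
At the end, for the whole second after the job is handed in: lever within 0.08 rad of ON, collar within 3 mm of down; every dry coupon in the tray, feet on its floor, upright within 0.2 rad; every rinsed coupon astride the rod between discs: origin 69 to 80 mm above the dryer's, within 35 mm of the rod's line, upright within 0.35 rad; all at rest (all of step 3 and x of dry_0 in the frame of tray between -0.06 and 0.06 m and y of dry_0 in the frame of tray between -0.13 and 0.13 m and height (world z) of each of dry_0, dry_1, dry_2, dry_3 below 0.01 m and angle between each of dry_0, dry_1, dry_2, dry_3's own z axis and vertical below 0.2 rad and linear speed of each of dry_0, dry_1, dry_2, dry_3, wet_0, wet_1, wet_2 below 0.03 m/s and x of dry_1 in the frame of tray between -0.06 and 0.06 m and y of dry_1 in the frame of tray between -0.13 and 0.13 m and x of dry_2 in the frame of tray between -0.06 and 0.06 m and y of dry_2 in the frame of tray between -0.13 and 0.13 m and x of dry_3 in the frame of tray between -0.06 and 0.06 m and y of dry_3 in the frame of tray between -0.13 and 0.13 m and z of wet_0 in the frame of dryer between 0.069 and 0.08 m and x of wet_0 in the frame of dryer between -0.035 and 0.035 m and y of wet_0 in the frame of dryer between -0.087 and 0.215 m and angle between each of wet_0, wet_1, wet_2's own z axis and vertical below 0.35 rad and z of wet_1 in the frame of dryer between 0.069 and 0.08 m and x of wet_1 in the frame of dryer between -0.035 and 0.035 m and y of wet_1 in the frame of dryer between -0.087 and 0.215 m and z of wet_2 in the frame of dryer between 0.069 and 0.08 m and x of wet_2 in the frame of dryer between -0.035 and 0.035 m and y of wet_2 in the frame of dryer between -0.087 and 0.215 m); the robot touches nothing.
It fails at once if the rinse bottle is tipped over (angle between rinse_bottle's own z axis and vertical above 0.6 rad).
Of dry_0, dry_1, dry_2, dry_3 only 2 to 3 are there at a start; the rules pass over those that are not, and their reading is None.
Of wet_0, wet_1, wet_2 only 2 to 3 are there at a start; the rules pass over those that are not, and their reading is None.
At some moment in a run one of wet_0, wet_1, wet_2 may be knocked a few centimetres aside while the robot is not near it.
It also fails if it takes over 210 s, if anything falls off the work surface, if the arm or the gripper's body presses on something with over 40 N, if the wrist force passes 120 N, or if a joint passes its speed limit or range.

### The arm

A 6-joint arm with a two-finger parallel gripper is mounted at the origin on a cart in front of the work surface, level with it; the furniture and walls round the work are solid. World frame = base frame: x ahead of the robot, y to its left, z up, the work surface at z = 0. Lengths are in m, angles in rad, forces in N, time in s.
With the tool pointing down it reaches from about 0.375 to 0.9 m from the base axis. Payload 3.1 kg.
Tool frame: the origin (TCP) lies between the finger pads; the fingertips stand 17 mm ahead of it and the grasp point (between the pads) lies 2 mm behind it (robot.nose_length is the distance from the TCP to the fingertips, in m); z points along the fingers, y is the line along which they close (so a half turn about z gives the same grasp; the last joint's range is limited). The gripper opens to 87 mm and grips with 3 to 60 N. Pads are 19 mm wide; open, the fingers measure 117 mm over their backs; the gripper's body (75 mm by 190 mm) begins 51 mm behind the grasp point.
Start: joints at [-1.315, 0.527, 1.433, -0, 1.181, -0.178], TCP at [0.263, -0.567, 0.24] pointing down, gripper open.
Joint ranges: [-3.08, 3.08], [-0.75, 2.2], [0.22, 2.44], [-1.43, 4.57], [0, 2.65], [-2.85, 2.85]. Speed limits (rad/s): [2.79, 2.79, 3.14, 3.14, 3.14, 3.14].

### API

Orientations are given as a unit quaternion [x, y, z, w].
In Python, from rig import robot, cams gives the robot as it stands.
- The arm moves only by the shell command python3 -m pendant 'ROWS' [FORCE]. ROWS is JSON, a list of rows, each an object with "jaw": the opening, from 0 (shut) to 1 (fully open); "linear": the shift along the tool's x, y, z in cm, a list of three; "twist": the turn about the tool's z in degrees. A call has 1 to 12 rows; each row shifts and turns the commanded pose from where the row before left it, along the tool's axes as they then stand; what a row does not reach is not made up. A row lasts 1/12 s, in which the tool goes at most 41.7 mm and 7.16 degrees, less where a joint would pass 70% of its speed; a pose out of reach is approached as far as the arm can. A call is refused whole if a number of a shift passes 4.17 or a number of a turn 7.16, either way. A call with a gripper value outside its range is refused whole. The fingers move at their own pace and stop on an object; FORCE is the grip in N (left out, the last holds). Time passes only in rows, so rows that do not move let the fingers close. It gives the time, the measured TCP pose, the force, the opening and the grip force at its end, in the units of the state.
- robot.get_obs(): the state, without advancing time (a new reading comes with each control period).
- cams.camera(name): name is "scene" or "side" or "wrist"; returns a dict with "color" (480x640x3 uint8, blue, green, red), "depth" (480x640 float32, m along the optical axis (not along the pixel's ray), 0 where there is no reading), "fov_y" (degrees; the focal length in pixels is half the picture's height over the tangent of half this angle, whatever the lens; pixels are square), "cx", "cy" (the principal point, pixels), "k1" (the pictures are not rectified: a ray, as slopes to the right and down, at radius r is drawn at 1 + k1 r^2 times it, then the intrinsics apply), "view" (4x4, takes a point from world to camera coordinates). Camera axes: x right, y down, z forward; pixel columns grow to the right and rows downward; lengths in m; the calibration is good to about 2 mm. A picture is of the moment at which its call begins.
- robot.hand_in(): hands the job in; it is judged then, once.
The state is a dict: "time": time; "q": joint angles; "joint_velocities": joint speeds; "joint_torque": joint torques, N m; "position": TCP position; "tool_rot": TCP orientation; "ft_force": force on the tool from outside, world axes, zero at the start; "moment": the same for the moment, N m; "grip_width": finger opening in m; "grip_force": force on a finger pad.
Only numpy, scipy, OpenCV 4.12 (cv2) and the standard library are available. Lean on these libraries where they do the work, as an engineer would, in place of code of your own. Each camera call takes 0.05 s, during which the arm holds its last target. There are 200 camera calls.

## Working session

There is one attempt and no reset: what is moved stays moved. The work goes in short steps, Python scripts to look and compute and a shell command to move; the robot and the scene stay as the last step left them, time stands still between calls to the robot, and variables do not carry over. Pictures are saved under pics/ and viewed, at most 14 in all, crops included, and the job is handed in when it is done.

```bash
ls; mkdir -p pics; cat > h.py <<'E'
import numpy as np, cv2
from rig import robot, cams
def cam(n):
    c=cams.camera(n); f=240/np.tan(np.radians(c['fov_y'])/2)
    V=np.array(c['view']); return c,f,V
def cloud(c,f,V):
    # undistorted slopes for all pixels -> world points
    v,u=np.mgrid[0:480,0:640]
    x=(u-c['cx'])/f; y=(v-c['cy'])/f; X,Y=x.copy(),y.copy()
    for _ in range(8):
        s=1+c['k1']*(X**2+Y**2); X=x/s; Y=y/s
    d=c['depth']; P=np.stack([X*d,Y*d,d],-1)
    W=(P-V[:3,3])@V[:3,:3]; W[d<=0]=np.nan
    return W
E
python3 - <<'E'
from h import *
o=robot.get_obs(); print(o)
for n in ['scene','side','wrist']:
    c,f,V=cam(n); print(n,f,c['cx'],c['cy'],c['k1'],np.round(V,3).tolist())
    cv2.imwrite(f'pics/{n}0.png',c['color']); np.savez(f'{n}0.npz',W=cloud(c,f,V),col=c['color'])
E
```

```text
pics
{'time': 0.0, 'q': array([-1.31549365e+00,  5.28509756e-01,  1.43391153e+00, -3.82438736e-05,
        1.18137114e+00, -1.78470292e-01]), 'joint_velocities': array([ 2.53928804e-03, -2.63343706e-04, -2.85564043e-04, -1.62339211e-03,
       -2.07031410e-03, -4.89360474e-05]), 'joint_torque': array([ 5.79935477e-04, -4.40040672e+01, -1.76590240e+01,  6.31381175e-02,
        5.81319490e-02, -1.66648579e-04]), 'position': array([ 0.26254072, -0.56641381,  0.23854187]), 'tool_rot': array([ 9.76570022e-01,  2.15197077e-01, -5.99122121e-05, -1.09839500e-03]), 'ft_force': array([-0.3136835 ,  0.03598795, -0.51658016]), 'moment': array([-0.04837181,  0.00606034, -0.05776699]), 'grip_force': 0.0, 'grip_width': 0.0868688311108585}
scene 540.0115279722284 314.76472779764424 235.31342617963844 -0.12617266497007895 [[0.431, -0.902, -0.015, -0.274], [-0.556, -0.253, -0.791, 0.355], [0.71, 0.35, -0.611, 1.158], [0.0, 0.0, 0.0, 1.0]]
side 489.511757187378 316.46150997038325 239.10174872566873 0.009192055408409394 [[-0.369, -0.929, 0.014, 0.151], [-0.639, 0.242, -0.73, 0.429], [0.675, -0.279, -0.683, 1.04], [0.0, 0.0, 0.0, 1.0]]
wrist 416.997222268516 312.6980888875604 240.52642707143164 0.013358848893516977 [[0.421, -0.907, -0.002, -0.625], [-0.868, -0.404, 0.289, -0.036], [-0.263, -0.12, -0.957, 0.39], [0.0, 0.0, 0.0, 1.0]]
```

View pics/scene0.png

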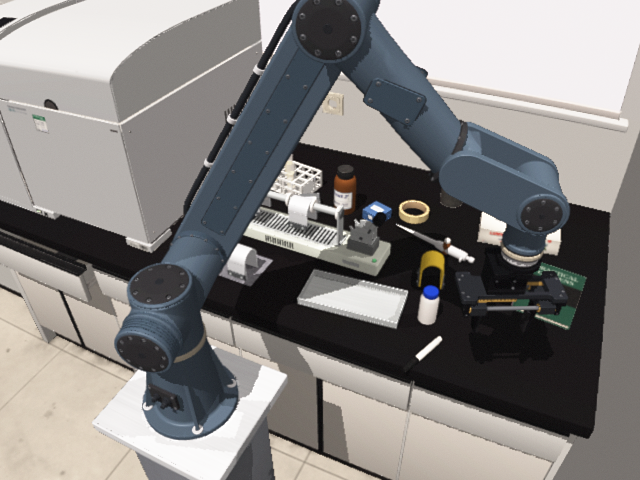

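View pics/side0.png

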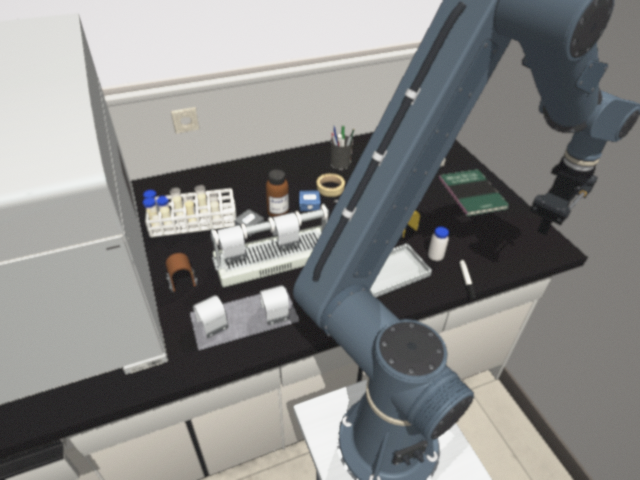

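```bash
cat >> h.py <<'E'
def ortho(Ws,cols,x0,x1,y0,y1,res,zmax=.24):
    H=int((x1-x0)/res);L=int((y1-y0)/res); im=np.full((H,L,3),(80,0,80),np.uint8); hz=np.full((H,L),-9.)
    for W,col in zip(Ws,cols):
        p=W.reshape(-1,3);c=col.reshape(-1,3);m=np.isfinite(p[:,0])&(p[:,2]<zmax);p=p[m];c=c[m]
        r=((x1-p[:,0])/res).astype(int);k=((y1-p[:,1])/res).astype(int)
        ok=(r>=0)&(r<H)&(k>=0)&(k<L);r,k,p,c=r[ok],k[ok],p[ok],c[ok]
        o=np.argsort(p[:,2]); r,k,p,c=r[o],k[o],p[o],c[o]
        b=p[:,2]>hz[r,k]; im[r[b],k[b]]=c[b];hz[r[b],k[b]]=p[b,2]
    return im,hz
E
python3 - <<'E'
from h import *
D=[np.load(f'{n}0.npz') for n in('scene','side')]
im,hz=ortho([d['W'] for d in D],[d['col'] for d in D],.3,.85,-.4,.45,.00125)
np.save('hz.npy',hz)
im=np.ascontiguousarray(im[:,:])
g=np.clip((hz+.01)/.2*255,0,255).astype(np.uint8); g=cv2.applyColorMap(g,cv2.COLORMAP_JET); g[hz<-1]=0
for i in range(0,9):
    y=.4-.1*i; k=int((.45-y)/.00125)
    for m in(im,g): cv2.putText(m,f'{y:.1f}',(k,10),0,.35,(0,255,0)); cv2.line(m,(k,0),(k,4),(0,255,0))
for x in(.4,.5,.6,.7,.8):
    r=int((.85-x)/.00125)
    for m in(im,g): cv2.putText(m,f'{x:.1f}',(0,r),0,.35,(0,255,0))
a=np.vstack([im,g]); cv2.imwrite('pics/o0.png',cv2.resize(a,None,fx=.68,fy=.68,interpolation=cv2.INTER_AREA)); print(a.shape)
E
```

```text
(880, 680, 3)
```

View pics/o0.png

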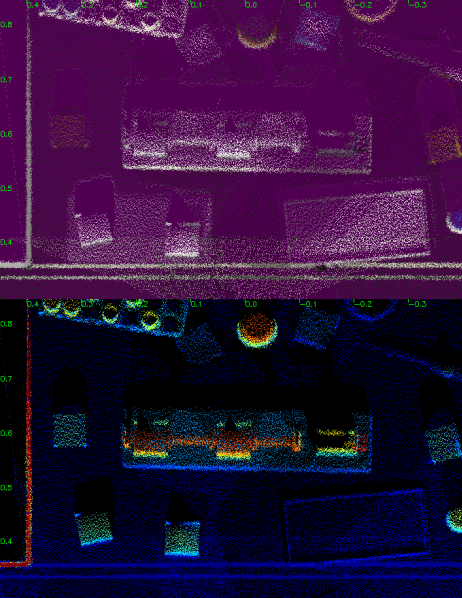

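```bash
python3 -m pendant '[{"jaw":1,"linear":[0,0,-0.7],"twist":-7.1},{"jaw":1,"linear":[0,0,-0.7],"twist":-7.1},{"jaw":1,"linear":[0,0,-0.7],"twist":-7.1},{"jaw":1,"linear":[0,0,-0.7],"twist":-7.1},{"jaw":1,"linear":[0,0,-0.7],"twist":-7.1},{"jaw":1,"linear":[0,0,-0.7],"twist":-7.1},{"jaw":1,"linear":[0,0,-0.7],"twist":-7.1},{"jaw":1,"linear":[0,0,-0.7],"twist":-7.1},{"jaw":1,"linear":[0,0,-0.7],"twist":-7.1},{"jaw":1,"linear":[0,0,0],"twist":-1.2}]' 20
python3 -m pendant '[{"jaw":1,"linear":[2,3,0],"twist":0},{"jaw":1,"linear":[2,3,0],"twist":0},{"jaw":1,"linear":[2,3,0],"twist":0},{"jaw":1,"linear":[2,3,0],"twist":0},{"jaw":1,"linear":[2,3,0],"twist":0},{"jaw":1,"linear":[2,3,0],"twist":0},{"jaw":1,"linear":[2,3,0],"twist":0},{"jaw":1,"linear":[2,3,0],"twist":0},{"jaw":1,"linear":[2,3,0],"twist":0},{"jaw":1,"linear":[2,3,0],"twist":0},{"jaw":1,"linear":[2,0,0],"twist":0},{"jaw":1,"linear":[0,0,0],"twist":0}]'
python3 - <<'E'
from h import *
Ws=[];cs=[]
for n in('scene','side','wrist'):
    c,f,V=cam(n); W=cloud(c,f,V); Ws.append(W);cs.append(c['color'])
    np.savez(f'{n}1.npz',W=W,col=c['color']); cv2.imwrite(f'pics/{n}1.png',c['color'])
im,hz=ortho(Ws,cs,.35,.8,-.35,.35,.001)
cv2.imwrite('pics/o1.png',im); np.save('hz1.npy',hz)
cv2.imwrite('pics/w1.png',np.hstack([cv2.resize(cs[0],(400,300)),cv2.resize(cs[2],(400,300))]))
E
```

```text
time: 0.98
position: [0.2629, -0.5677, 0.3038]
tool_rot: [0.706, 0.708, -0.001, 0.001]
ft_force: [0.8, -0.6, -0.3]
grip_width: 0.087
grip_force: 0.0
time: 1.98
position: [0.5642, -0.3424, 0.3013]
tool_rot: [0.706, 0.708, 0.001, -0.002]
ft_force: [-0.4, 0.4, -0.6]
grip_width: 0.0871
grip_force: 0.0
```

View pics/w1.png

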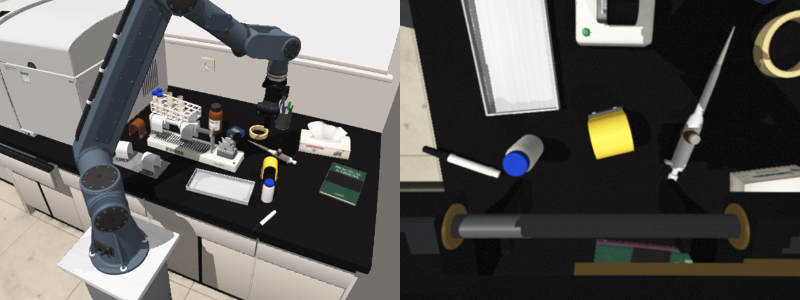

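View pics/o1.png

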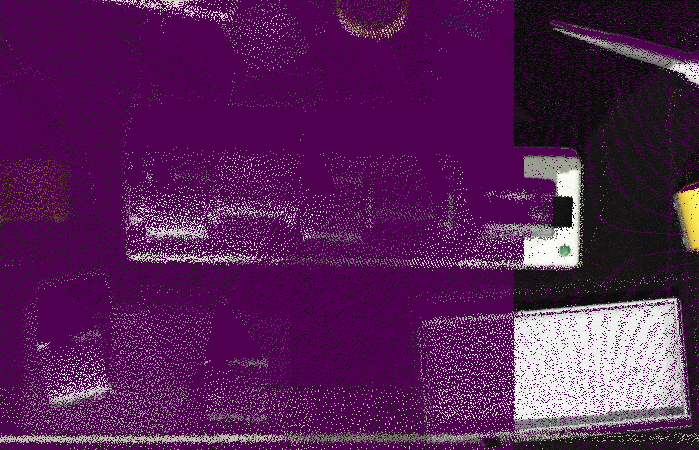

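```bash

python3 -m pendant '[{"jaw":1,"linear":[3,0,-2],"twist":0},{"jaw":1,"linear":[3,0,-2],"twist":0},{"jaw":1,"linear":[3,0,-2],"twist":0},{"jaw":1,"linear":[3,0,-2],"twist":0},{"jaw":1,"linear":[3,0,-2],"twist":0},{"jaw":1,"linear":[3,0,-2],"twist":0},{"jaw":1,"linear":[3,0,-2],"twist":0},{"jaw":1,"linear":[3,0,-2],"twist":0},{"jaw":1,"linear":[3,0,-2],"twist":0},{"jaw":1,"linear":[3,0,-2],"twist":0},{"jaw":1,"linear":[1,0,0],"twist":0},{"jaw":1,"linear":[0,0,0],"twist":0}]'
python3 - <<'E'
from h import *
c,f,V=cam('wrist'); W=cloud(c,f,V)
np.savez('wrist2.npz',W=W,col=c['color'])
im,hz=ortho([W],[c['color']],.34,.8,-.37,.37,.001,.3)
cv2.imwrite('pics/o2.png',im); np.save('hz2.npy',hz)
E
```

```text
time: 3.13
position: [0.5632, -0.0367, 0.504]
tool_rot: [0.707, 0.707, 0.001, 0.002]
ft_force: [0.6, -0.4, -0.6]
grip_width: 0.0868
grip_force: 0.0
```

View pics/o2.png

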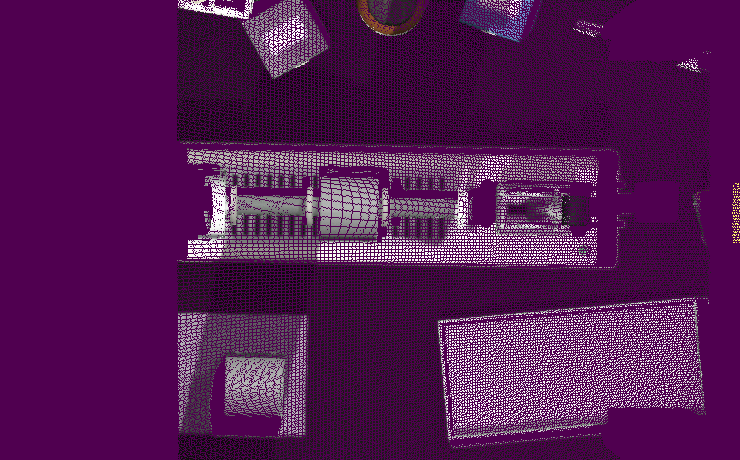

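```bash
cat > fit.py <<'E'
from h import *
W=np.load('wrist2.npz')['W'].reshape(-1,3); W=W[np.isfinite(W[:,0])]
def sel(z0,z1,x0,x1,y0,y1):
    return W[(W[:,2]>z0)&(W[:,2]<z1)&(W[:,0]>x0)&(W[:,0]<x1)&(W[:,1]>y0)&(W[:,1]<y1)]
def rect(p): 
    (c,s,a)=cv2.minAreaRect(p[:,:2].astype(np.float32)); return np.round(c,4),np.round(s,4),round(a,2)
b=sel(.035,.05,.5,.68,-.26,.2); print('base',rect(b),np.median(b[:,2]))
for lo in(.0,.05,.1,-.05,-.1,-.15,-.2):
    q=b[(b[:,1]>lo-.01)&(b[:,1]<lo+.01)]; print(lo,np.round(np.percentile(q[:,0],[.5,99.5]),4))
r=sel(.143,.156,.55,.62,-.09,.155); r=r[((r[:,1]<-.005-.01)&(r[:,1]>-.065))|((r[:,1]>.08)&(r[:,1]<.135))]
print('rod',np.polyfit(r[:,1],r[:,0],1),r[:,2].max(), len(r))
d=sel(.153,.166,.56,.61,-.12,.2); h,e=np.histogram(d[:,1],np.arange(-.12,.2,.003)); print([(round(a,3),n) for a,n in zip(e,h) if n>3])
k=sel(.145,.19,.55,.62,-.24,-.13); print('knob',k.min(0),k.max(0),np.median(k,0))
t=sel(.012,.026,.34,.53,-.36,-.05); print('tray',rect(t))
t=sel(.0015,.026,.34,.53,-.36,-.05); print('tray',rect(t))
w=sel(.06,.1,.34,.5,.05,.2); print('wet',rect(w),w[:,2].max())
w=sel(.1,.2,.55,.63,-.01,.07); print('dry',rect(w),w[:,2].max())
m=sel(.0012,.004,.34,.5,.05,.2); print('mat',rect(m))
E
python3 fit.py
```

```text
base (array([ 0.5924, -0.0219]), array([0.4118, 0.111 ]), 88.88) 0.04458855650668418
0.0 [0.5381 0.6478]
0.05 [0.5387 0.6483]
0.1 [0.5408 0.6489]
-0.05 [0.5376 0.646 ]
-0.1 [0.5371 0.6452]
-0.15 [0.5365 0.6449]
-0.2 [0.5359 0.6439]
rod [0.01787653 0.59266445] 0.1559536776747635 1558
[(np.float64(-0.099), np.int64(38)), (np.float64(-0.096), np.int64(61)), (np.float64(-0.093), np.int64(63)), (np.float64(-0.09), np.int64(47)), (np.float64(-0.021), np.int64(5)), (np.float64(-0.018), np.int64(62)), (np.float64(-0.015), np.int64(67)), (np.float64(-0.009), np.int64(11)), (np.float64(-0.006), np.int64(20)), (np.float64(-0.003), np.int64(17)), (np.float64(0.0), np.int64(20)), (np.float64(0.003), np.int64(22)), (np.float64(0.006), np.int64(13)), (np.float64(0.009), np.int64(19)), (np.float64(0.012), np.int64(22)), (np.float64(0.015), np.int64(22)), (np.float64(0.018), np.int64(23)), (np.float64(0.021), np.int64(23)), (np.float64(0.024), np.int64(28)), (np.float64(0.027), np.int64(16)), (np.float64(0.03), np.int64(26)), (np.float64(0.033), np.int64(29)), (np.float64(0.036), np.int64(18)), (np.f
[... 285 characters left out ...]
.135), np.int64(88)), (np.float64(0.138), np.int64(37)), (np.float64(0.144), np.int64(14)), (np.float64(0.147), np.int64(30)), (np.float64(0.15), np.int64(29)), (np.float64(0.153), np.int64(22)), (np.float64(0.156), np.int64(8))]
knob [ 0.57412089 -0.21922212  0.14515376] [ 0.60393706 -0.19201639  0.17195368] [ 0.58920363 -0.20115746  0.16629433]
tray (array([ 0.431 , -0.2027]), array([0.1207, 0.2603]), 5.0)
tray (array([ 0.4347, -0.1941]), array([0.286 , 0.1891]), 89.79)
wet (array([0.4123, 0.1158]), array([0.059 , 0.0578]), 87.77) 0.0844244621773342
dry (array([0.5934, 0.0299]), array([0.0796, 0.0595]), 89.73) 0.16155113355705766
mat (array([0.4204, 0.1206]), array([0.1585, 0.1409]), 0.27)
```

```bash

python3 -m pendant '[{"jaw":0.7,"linear":[-1.54,0.26,2.58],"twist":1},{"jaw":0.7,"linear":[-1.54,0.26,2.58],"twist":0},{"jaw":0.7,"linear":[-1.54,0.26,2.58],"twist":0},{"jaw":0.7,"linear":[-1.54,0.26,2.58],"twist":0},{"jaw":0.7,"linear":[-1.54,0.26,2.58],"twist":0},{"jaw":0.7,"linear":[-1.54,0.26,2.58],"twist":0},{"jaw":0.7,"linear":[-1.54,0.26,2.58],"twist":0},{"jaw":0.7,"linear":[-1.54,0.26,2.58],"twist":0},{"jaw":0.7,"linear":[-1.54,0.26,2.58],"twist":0},{"jaw":0.7,"linear":[-1.54,0.26,2.58],"twist":0},{"jaw":0.7,"linear":[-1.54,0.26,2.58],"twist":0},{"jaw":0.7,"linear":[0,0,0],"twist":0}]'
python3 -c "
from h import *
for i in range(1): o=robot.get_obs(); print(o['position'],o['tool_rot'])"
```

```text
time: 4.18
position: [0.5843, -0.2108, 0.2109]
tool_rot: [0.716, 0.699, -0.003, -0.006]
ft_force: [0.5, 0.1, -0.1]
grip_width: 0.0609
grip_force: 0.0
[ 0.58431971 -0.21079356  0.21091841] [ 0.71550721  0.69857523 -0.00281518 -0.00584331]
```

```bash

python3 -m pendant '[{"jaw":0.7,"linear":[0,0,0],"twist":0},{"jaw":0.7,"linear":[0,0,1],"twist":0},{"jaw":0.7,"linear":[0,0,1],"twist":0},{"jaw":0.7,"linear":[0,0,0],"twist":0},{"jaw":0.7,"linear":[0,0,0],"twist":0}]'
```

```text
time: 4.6
position: [0.5886, -0.2064, 0.1988]
tool_rot: [0.713, 0.701, -0.0, -0.0]
ft_force: [0.6, -0.4, 0.7]
grip_width: 0.0612
grip_force: 0.0
```

```bash

python3 -m pendant '[{"jaw":0.7,"linear":[0,0,1.5],"twist":0},{"jaw":0.7,"linear":[0,0,1.5],"twist":0},{"jaw":0.7,"linear":[0,0,1.2],"twist":0},{"jaw":0.7,"linear":[0,0,0],"twist":0},{"jaw":0.2,"linear":[0,0,0],"twist":0},{"jaw":0.2,"linear":[0,0,0],"twist":0},{"jaw":0.2,"linear":[0,0,0],"twist":0},{"jaw":0.2,"linear":[0,0,0],"twist":0},{"jaw":0.2,"linear":[0,0,0],"twist":0},{"jaw":0.2,"linear":[0,0,0],"twist":0}]' 25
```

```text
time: 5.43
position: [0.5892, -0.2073, 0.1572]
tool_rot: [0.714, 0.701, 0.0, 0.0]
ft_force: [-0.1, -1.4, 1.0]
grip_width: 0.0301
grip_force: 25.0
```

```bash

python3 -m pendant '[{"jaw":0.2,"linear":[-0.18,0,-0.33],"twist":0},{"jaw":0.2,"linear":[-0.18,0,-0.33],"twist":0},{"jaw":0.2,"linear":[-0.18,0,-0.32],"twist":0},{"jaw":0.2,"linear":[0,0,0],"twist":0},{"jaw":0.2,"linear":[0,0,0],"twist":0}]'
python3 -c "
import numpy as np
a=np.linspace(-.5,.52,11);print(np.round(np.c_[9.9*np.diff(np.sin(a)),-9.9*np.diff(np.cos(a))],2).tolist())"
```

```text
time: 5.85
position: [0.589, -0.2124, 0.1665]
tool_rot: [0.714, 0.7, 0.0, 0.0]
ft_force: [2.1, 2.0, -3.7]
grip_width: 0.0299
grip_force: 25.0
[[0.91, -0.44], [0.95, -0.34], [0.98, -0.24], [1.0, -0.14], [1.01, -0.04], [1.01, 0.06], [1.0, 0.16], [0.97, 0.26], [0.94, 0.36], [0.9, 0.46]]
```

```bash

python3 -m pendant '[{"jaw":0.2,"linear":[0.91,0,-0.44],"twist":0},{"jaw":0.2,"linear":[0.95,0,-0.34],"twist":0},{"jaw":0.2,"linear":[0.98,0,-0.24],"twist":0},{"jaw":0.2,"linear":[1.0,0,-0.14],"twist":0},{"jaw":0.2,"linear":[1.01,0,-0.04],"twist":0},{"jaw":0.2,"linear":[1.01,0,0.06],"twist":0},{"jaw":0.2,"linear":[1.0,0,0.16],"twist":0},{"jaw":0.2,"linear":[0.97,0,0.26],"twist":0},{"jaw":0.2,"linear":[0.94,0,0.36],"twist":0},{"jaw":0.2,"linear":[0.9,0,0.46],"twist":0},{"jaw":0.2,"linear":[0,0,0],"twist":0},{"jaw":0.2,"linear":[0,0,0],"twist":0}]'
```

```text
time: 6.85
position: [0.5909, -0.1155, 0.1654]
tool_rot: [0.713, 0.701, -0.0, 0.0]
ft_force: [1.1, -6.1, -2.4]
grip_width: 0.0297
grip_force: 25.0
```

```bash

python3 -m pendant '[{"jaw":0.2,"linear":[-0.2,0,0.32],"twist":0},{"jaw":0.2,"linear":[-0.18,0,0.32],"twist":0},{"jaw":0.2,"linear":[-0.18,0,0.33],"twist":0},{"jaw":0.2,"linear":[0,0,0],"twist":0},{"jaw":0.2,"linear":[0,0,0],"twist":0},{"jaw":0.7,"linear":[0,0,0],"twist":0},{"jaw":0.7,"linear":[0,0,0],"twist":0},{"jaw":0.7,"linear":[0,0,0],"twist":0},{"jaw":0.7,"linear":[0,0,0],"twist":0}]'
python3 -m pendant '[{"jaw":0.9,"linear":[0,0,-2],"twist":0},{"jaw":1,"linear":[0,0,-3],"twist":0},{"jaw":1,"linear":[1.5,0,-3],"twist":0},{"jaw":1,"linear":[3,0,-3],"twist":0},{"jaw":1,"linear":[3,0,-2],"twist":0},{"jaw":1,"linear":[2,0,0],"twist":0},{"jaw":1,"linear":[0,0,0],"twist":0},{"jaw":1,"linear":[0,0,0],"twist":0}]'
python3 - <<'E'
from h import *
c,f,V=cam('wrist'); W=cloud(c,f,V); cv2.imwrite('pics/w3.png',c['color'])
np.savez('wrist2.npz',W=W,col=c['color'])
c,f,V=cam('side'); cv2.imwrite('pics/s3.png',c['color'])
W=W.reshape(-1,3); k=W[(W[:,2]>.1)&(W[:,2]<.19)&(abs(W[:,0]-.59)<.03)&(W[:,1]<-.102)&(W[:,1]>-.24)]
print(k.min(0),k.max(0))
t=k[k[:,2]>.145];print(t.min(0),t.max(0),len(t))
E
```

```text
time: 7.6
position: [0.5896, -0.1206, 0.155]
tool_rot: [0.714, 0.701, -0.0, -0.001]
ft_force: [0.2, -0.1, -0.3]
grip_width: 0.049
grip_force: 0.0
time: 8.27
position: [0.5916, -0.0259, 0.2849]
tool_rot: [0.713, 0.701, -0.0, -0.001]
ft_force: [-0.2, -0.6, -0.7]
grip_width: 0.0869
grip_force: 0.0
[ 0.57216846 -0.19998381  0.10010409] [ 0.6084343  -0.10210078  0.15446436]
[ 0.5761753  -0.11140727  0.14587335] [ 0.60546336 -0.10210078  0.15446436] 116
```

View pics/w3.png

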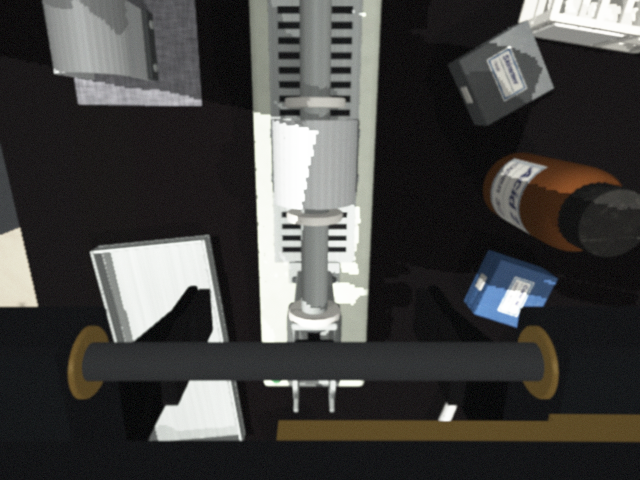

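```bash
python3 - <<'E'
from h import *
W=np.load('wrist2.npz')['W'].reshape(-1,3); W=W[np.isfinite(W[:,0])]
p=W[(abs(W[:,0]-.593)<.031)&(W[:,2]>.128)&(W[:,2]<.17)]
# coupon flanks: off the disc radius
q=p[(abs(p[:,0]-.593)>.0215)&(abs(p[:,1]-.022)<.045)&(p[:,2]>.122)]
print(np.percentile(q[:,1],[0,1,50,99,100]),np.percentile(q[:,0],[0,1,99,100]))
for s in(-1,1):
    m=q[(q[:,0]-.593)*s>0]; print(s,np.percentile(m[:,1],[1,99]),len(m))
h,e=np.histogram(p[:,1],np.arange(-.03,.15,.002));print([(round(a,3),int(n)) for a,n in zip(e,h)])
E
python3 -m pendant '[{"jaw":1,"linear":[1.2,0,1.5],"twist":0},{"jaw":1,"linear":[1.2,0.1,2.5],"twist":0},{"jaw":1,"linear":[1.2,0,2],"twist":0},{"jaw":1,"linear":[1.2,0,1],"twist":0},{"jaw":1,"linear":[0,0,0],"twist":0},{"jaw":1,"linear":[0,0,0],"twist":0},{"jaw":1,"linear":[0,0,0],"twist":0}]'
```

```text
[-0.00871561 -0.00753185  0.02206808  0.0492126   0.04989162] [0.56335082 0.56377665 0.62269387 0.62330445]
-1 [-0.00711792  0.04977768] 808
1 [-0.00796775  0.04901846] 862
[(np.float64(-0.03), 74), (np.float64(-0.028), 69), (np.float64(-0.026), 75), (np.float64(-0.024), 73), (np.float64(-0.022), 41), (np.float64(-0.02), 7), (np.float64(-0.018), 145), (np.float64(-0.016), 166), (np.float64(-0.014), 392), (np.float64(-0.012), 99), (np.float64(-0.01), 57), (np.float64(-0.008), 223), (np.float64(-0.006), 225), (np.float64(-0.004), 237), (np.float64(-0.002), 227), (np.float64(0.0), 238), (np.float64(0.002), 236), (np.float64(0.004), 241), (np.float64(0.006), 238), (np.float64(0.008), 238), (np.float64(0.01), 247), (np.float64(0.012), 238), (np.float64(0.014), 250), (np.float64(0.016), 247), (np.float64(0.018), 249), (np.float64(0.02), 247), (np.float64(0.022), 259), (np.float64(0.024), 264), (np.float64(0.026), 255), (np.float64(0.028), 249), (np.float64(0.03), 257), (np.float64(0.032), 252), (np.float64(0.034), 264), (np.float64(0.036), 274), (np.float64(0.038), 265), (np.float64(0.04),
[... 784 characters left out ...]
at64(0.102), 120), (np.float64(0.104), 115), (np.float64(0.106), 121), (np.float64(0.108), 115), (np.float64(0.11), 117), (np.float64(0.112), 120), (np.float64(0.114), 122), (np.float64(0.116), 124), (np.float64(0.118), 50), (np.float64(0.12), 0), (np.float64(0.122), 0), (np.float64(0.124), 0), (np.float64(0.126), 0), (np.float64(0.128), 0), (np.float64(0.13), 0), (np.float64(0.132), 0), (np.float64(0.134), 0), (np.float64(0.136), 0), (np.float64(0.138), 0), (np.float64(0.14), 0), (np.float64(0.142), 0), (np.float64(0.144), 0), (np.float64(0.146), 0)]
time: 8.95
position: [0.595, 0.0201, 0.2161]
tool_rot: [0.714, 0.7, 0.0, 0.001]
ft_force: [-0.4, 0.5, -0.2]
grip_width: 0.0865
grip_force: 0.0
```

```bash

python3 -m pendant '[{"jaw":1,"linear":[0,-0.15,2.5],"twist":0},{"jaw":1,"linear":[0,0,3],"twist":0},{"jaw":1,"linear":[0,0,3],"twist":0},{"jaw":1,"linear":[0,0,1.7],"twist":0},{"jaw":1,"linear":[0,0,0],"twist":0},{"jaw":0.5,"linear":[0,0,0],"twist":0},{"jaw":0.5,"linear":[0,0,0],"twist":0},{"jaw":0.5,"linear":[0,0,0],"twist":0},{"jaw":0.5,"linear":[0,0,0],"twist":0},{"jaw":0.5,"linear":[0,0,0],"twist":0}]' 25
```

```text
time: 9.78
position: [0.5934, 0.0208, 0.1148]
tool_rot: [0.714, 0.701, 0.001, 0.001]
ft_force: [0.1, -0.2, 0.1]
grip_width: 0.0616
grip_force: 0.0
```

```bash

python3 -m pendant '[{"jaw":0.5,"linear":[0,0,0],"twist":0},{"jaw":0.5,"linear":[0,0,-0.5],"twist":0},{"jaw":0.5,"linear":[0,0,-2.5],"twist":0},{"jaw":0.5,"linear":[0,0,-3],"twist":0},{"jaw":0.5,"linear":[0,0,-3],"twist":0},{"jaw":0.5,"linear":[0,0,-2],"twist":0},{"jaw":0.5,"linear":[0,0,0],"twist":0}]'
python3 -m pendant '[{"jaw":0.5,"linear":[-1.49,-1.46,0],"twist":0},{"jaw":0.5,"linear":[-2.5,-2.5,0],"twist":0},{"jaw":0.5,"linear":[-2.5,-2.5,0],"twist":0},{"jaw":0.5,"linear":[-2.5,-2.5,0],"twist":0},{"jaw":0.5,"linear":[-2.5,-2.5,0],"twist":0},{"jaw":0.5,"linear":[-2.5,-2.5,0],"twist":0},{"jaw":0.5,"linear":[-1.7,-1.5,1],"twist":0},{"jaw":0.5,"linear":[-1,-1,2],"twist":-3},{"jaw":0.5,"linear":[0,0,2],"twist":-3},{"jaw":0.5,"linear":[0,0,0],"twist":0},{"jaw":0.5,"linear":[0,0,0],"twist":0}]'
```

```text
time: 10.37
position: [0.5953, 0.0208, 0.2282]
tool_rot: [0.713, 0.701, 0.003, 0.004]
ft_force: [0.2, -0.3, -2.1]
grip_width: 0.0599
grip_force: 24.9
time: 11.28
position: [0.4237, -0.1422, 0.1721]
tool_rot: [0.677, 0.736, -0.0, -0.002]
ft_force: [0.2, 0.5, -1.6]
grip_width: 0.0599
grip_force: 24.9
```

```bash

python3 -m pendant '[{"jaw":0.5,"linear":[0,0.2,2],"twist":0},{"jaw":0.5,"linear":[0,0,3],"twist":0},{"jaw":0.5,"linear":[0,0,3],"twist":0},{"jaw":0.5,"linear":[0,0,2.5],"twist":0},{"jaw":0.5,"linear":[0,0,1.4],"twist":0},{"jaw":0.5,"linear":[0,0,0.4],"twist":0},{"jaw":0.5,"linear":[0,0,0.3],"twist":0},{"jaw":0.5,"linear":[0,0,0],"twist":0},{"jaw":0.5,"linear":[0,0,0],"twist":0}]'
```

```text
time: 12.03
position: [0.4279, -0.143, 0.0483]
tool_rot: [0.676, 0.737, 0.0, 0.001]
ft_force: [-0.0, -0.3, -2.2]
grip_width: 0.0599
grip_force: 24.9
```

```bash

python3 -m pendant '[{"jaw":0.5,"linear":[0,0,0.2],"twist":0},{"jaw":0.5,"linear":[0,0,0.2],"twist":0},{"jaw":0.5,"linear":[0,0,0],"twist":0},{"jaw":0.5,"linear":[0,0,0],"twist":0}]'
```

```text
time: 12.37
position: [0.4272, -0.1429, 0.0437]
tool_rot: [0.676, 0.737, 0.0, 0.0]
ft_force: [-0.1, -1.0, 0.0]
grip_width: 0.0598
grip_force: 24.9
```

```bash

python3 -m pendant '[{"jaw":0.95,"linear":[0,0,0],"twist":0},{"jaw":0.95,"linear":[0,0,0],"twist":0},{"jaw":0.95,"linear":[0,0,0],"twist":0},{"jaw":1,"linear":[0,0,-2.5],"twist":0},{"jaw":1,"linear":[0,0,-3.5],"twist":0},{"jaw":1,"linear":[0,0,-4],"twist":0},{"jaw":1,"linear":[0,0,-4],"twist":3},{"jaw":1,"linear":[0,0,-4],"twist":3},{"jaw":1,"linear":[3.3,1.4,-2.5],"twist":0},{"jaw":1,"linear":[3.3,1.4,-2],"twist":0},{"jaw":1,"linear":[3.3,1.4,-1.5],"twist":0}]'
python3 -m pendant '[{"jaw":1,"linear":[3.3,2,0],"twist":0},{"jaw":1,"linear":[3.3,2.1,0],"twist":0},{"jaw":1,"linear":[3.3,2.1,0],"twist":0},{"jaw":1,"linear":[3.3,2.1,0],"twist":0},{"jaw":1,"linear":[3,2.1,0],"twist":0},{"jaw":1,"linear":[2,1.7,0],"twist":0},{"jaw":1,"linear":[0,0,0],"twist":0},{"jaw":1,"linear":[0,0,0],"twist":0}]'
cat > look.py <<'E'
from h import *
import sys
c,f,V=cam('wrist'); W3=cloud(c,f,V); cv2.imwrite(f'pics/{sys.argv[1]}.png',c['color'])
np.savez('wrist2.npz',W=W3,col=c['color']); W=W3.reshape(-1,3); W=W[np.isfinite(W[:,0])]
# coupons on rod: wide points beyond disc radius
rx=.5927+.0179*W[:,1]; d=W[:,0]-rx
q=W[(abs(d)>.0215)&(abs(d)<.034)&(W[:,2]>.122)&(W[:,2]<.156)&(W[:,1]>-.1)&(W[:,1]<.22)]
for g in(-.054,.022,.098,.174):
    m=q[abs(q[:,1]-g)<.036]
    if len(m)>50: print('rod',g,np.round(np.percentile(m[:,1],[1,99]),4),np.round(np.percentile(m[:,0],[.5,99.5]),4),len(m))
def blob(z0,z1,x0,x1,y0,y1,name):
    m=W[(W[:,2]>z0)&(W[:,2]<z1)&(W[:,0]>x0)&(W[:,0]<x1)&(W[:,1]>y0)&(W[:,1]<y1)]
    if len(m)<60: return
    g=((m[:,:2]-[x0,y0])/.003).astype(int); im=np.zeros((int((x1-x0)/.003)+1,int((y1-y0)/.003)+1),np.uint8); im[g[:,0],g[:,1]]=1
    im=cv2.morphologyEx(im,cv2.MORPH_CLOSE,np.ones((3,3),np.uint8))
    n,l=cv2.connectedComponents(im)
    for i in range(1,n):
        p=m[l[g[:,0],g[:,1]]==i]
        if len(p)<100: continue
        r=cv2.minAreaRect(p[:,:2].astype(np.float32)); print(name,np.round(r[0],4),np.round(r[1],4),round(r[2],1),'top',round(np.percentile(p[:,2],99),4),len(p))
blob(.05,.1,.34,.52,.03,.38,'mat'); blob(.05,.1,.34,.52,-.36,-.04,'tray')
E
python3 look.py w4
```

```text
time: 13.28
position: [0.4708, -0.0456, 0.2848]
tool_rot: [0.714, 0.7, 0.001, 0.002]
ft_force: [-0.0, 0.0, -1.0]
grip_width: 0.0868
grip_force: 0.0
time: 13.95
position: [0.5942, 0.1348, 0.2814]
tool_rot: [0.713, 0.702, -0.001, -0.0]
ft_force: [-1.6, -0.3, -0.4]
grip_width: 0.0871
grip_force: 0.0
rod 0.174 [0.1456 0.2025] [0.5663 0.6257] 1665
mat [0.4121 0.1157] [0.0588 0.0608] 88.8 top 0.0824 4586
mat [0.4361 0.2755] [0.0598 0.0563] 10.0 top 0.0824 5531
```

```bash

python3 -m pendant '[{"jaw":1,"linear":[2,0.1,0],"twist":0},{"jaw":1,"linear":[1.9,0,2],"twist":0},{"jaw":1,"linear":[0,0,3],"twist":0},{"jaw":1,"linear":[0,0,3],"twist":0},{"jaw":1,"linear":[0,0,3],"twist":0},{"jaw":1,"linear":[0,0,3],"twist":0},{"jaw":1,"linear":[0,0,2.0],"twist":0},{"jaw":1,"linear":[0,0,0.7],"twist":0},{"jaw":1,"linear":[0,0,0],"twist":0},{"jaw":1,"linear":[0,0,0],"twist":0}]' 25
python3 -m pendant '[{"jaw":0.5,"linear":[0,0,0],"twist":0},{"jaw":0.5,"linear":[0,0,0],"twist":0},{"jaw":0.5,"linear":[0,0,0],"twist":0},{"jaw":0.5,"linear":[0,0,0],"twist":0},{"jaw":0.5,"linear":[0,0,0],"twist":0},{"jaw":0.5,"linear":[0,0,0],"twist":0},{"jaw":0.5,"linear":[0,0,0],"twist":0}]' 25
```

```text
time: 14.83
position: [0.5963, 0.1719, 0.1159]
tool_rot: [0.714, 0.7, 0.0, 0.0]
ft_force: [-0.7, -0.0, 0.7]
grip_width: 0.087
grip_force: 0.0
time: 15.42
position: [0.5963, 0.1728, 0.1158]
tool_rot: [0.713, 0.701, 0.0, 0.0]
ft_force: [-0.7, 0.8, 3.6]
grip_width: 0.0598
grip_force: 24.8
```

```bash

python3 -m pendant '[{"jaw":0.5,"linear":[0,0,-1],"twist":0},{"jaw":0.5,"linear":[0,0,-3],"twist":0},{"jaw":0.5,"linear":[0,0,-3.5],"twist":0},{"jaw":0.5,"linear":[0,0,-3.5],"twist":0},{"jaw":0.5,"linear":[0,-1.4,0],"twist":0},{"jaw":0.5,"linear":[-2.3,-2.4,0],"twist":0},{"jaw":0.5,"linear":[-3,-2.5,0],"twist":0},{"jaw":0.5,"linear":[-3.5,-2.5,0],"twist":0},{"jaw":0.5,"linear":[-3.5,-2.5,0],"twist":0},{"jaw":0.5,"linear":[-3.5,-2.5,0],"twist":0},{"jaw":0.5,"linear":[-3.5,-1.6,0],"twist":0},{"jaw":0.5,"linear":[-3.5,0,0],"twist":0}]'
python3 -m pendant '[{"jaw":0.5,"linear":[-3.5,0,0],"twist":0},{"jaw":0.5,"linear":[-3.5,0,0],"twist":0},{"jaw":0.5,"linear":[-3.5,0,0],"twist":0},{"jaw":0.5,"linear":[-3.5,0,0],"twist":0},{"jaw":0.5,"linear":[-3,0,0],"twist":0},{"jaw":0.5,"linear":[-2,0,0],"twist":-3},{"jaw":0.5,"linear":[0,0,2],"twist":-3},{"jaw":0.5,"linear":[0,0,2],"twist":0},{"jaw":0.5,"linear":[0,0,0],"twist":0},{"jaw":0.5,"linear":[0,0,0],"twist":0}]'
```

```text
time: 16.42
position: [0.4349, -0.0487, 0.2249]
tool_rot: [0.713, 0.701, -0.001, -0.003]
ft_force: [0.4, -0.1, -2.6]
grip_width: 0.0595
grip_force: 24.8
time: 17.25
position: [0.4359, -0.2385, 0.1845]
tool_rot: [0.676, 0.737, -0.0, -0.002]
ft_force: [0.1, 0.1, -1.8]
grip_width: 0.0598
grip_force: 24.8
```

```bash

python3 -m pendant '[{"jaw":0.5,"linear":[-0.9,0,2],"twist":0},{"jaw":0.5,"linear":[0,0,3],"twist":0},{"jaw":0.5,"linear":[0,0,3],"twist":0},{"jaw":0.5,"linear":[0,0,3],"twist":0},{"jaw":0.5,"linear":[0,0,1.7],"twist":0},{"jaw":0.5,"linear":[0,0,0.6],"twist":0},{"jaw":0.5,"linear":[0,0,0.4],"twist":0},{"jaw":0.5,"linear":[0,0,0.1],"twist":0},{"jaw":0.5,"linear":[0,0,0.1],"twist":0},{"jaw":0.5,"linear":[0,0,0],"twist":0},{"jaw":0.5,"linear":[0,0,0],"twist":0}]'
```

```text
time: 18.17
position: [0.4383, -0.2486, 0.0473]
tool_rot: [0.676, 0.737, -0.0, 0.001]
ft_force: [0.3, 0.8, -2.2]
grip_width: 0.06
grip_force: 24.8
```

```bash

python3 -m pendant '[{"jaw":0.5,"linear":[0,0,0.2],"twist":0},{"jaw":0.5,"linear":[0,0,0.15],"twist":0},{"jaw":0.5,"linear":[0,0,0],"twist":0},{"jaw":0.5,"linear":[0,0,0],"twist":0}]'
```

```text
time: 18.5
position: [0.4383, -0.2487, 0.0447]
tool_rot: [0.676, 0.737, -0.0, 0.001]
ft_force: [-1.2, 2.1, 13.2]
grip_width: 0.0598
grip_force: 24.8
```

```bash

python3 -m pendant '[{"jaw":0.95,"linear":[0,0,0],"twist":0},{"jaw":0.95,"linear":[0,0,0],"twist":0},{"jaw":0.95,"linear":[0,0,0],"twist":0},{"jaw":1,"linear":[0,0,-2.5],"twist":0},{"jaw":1,"linear":[0,0,-3.5],"twist":0},{"jaw":1,"linear":[0,0,-4],"twist":0},{"jaw":1,"linear":[0,0,-4],"twist":3},{"jaw":1,"linear":[0,0,-4],"twist":3},{"jaw":1,"linear":[3.3,0,-2.5],"twist":0},{"jaw":1,"linear":[3.3,0,-2.5],"twist":0},{"jaw":1,"linear":[3.3,0,-2.5],"twist":0},{"jaw":1,"linear":[3.5,0,0],"twist":0}]'
python3 -m pendant '[{"jaw":1,"linear":[3.5,0,0],"twist":0},{"jaw":1,"linear":[3.5,0,0],"twist":0},{"jaw":1,"linear":[3.5,0,0],"twist":0},{"jaw":1,"linear":[3.2,0,0],"twist":0},{"jaw":1,"linear":[2,0,0],"twist":0},{"jaw":1,"linear":[0,0,0],"twist":0},{"jaw":1,"linear":[0,0,0],"twist":0}]'
python3 look.py w5; python3 - <<'E'
from h import *
W=np.load('wrist2.npz')['W'].reshape(-1,3)
k=W[(W[:,2]>.135)&(W[:,2]<.2)&(abs(W[:,0]-.59)<.03)&(W[:,1]<-.103)&(W[:,1]>-.24)]
print(len(k),k.min(0),k.max(0),k.mean(0))
E
```

```text
time: 19.5
position: [0.4424, -0.1145, 0.3022]
tool_rot: [0.714, 0.7, 0.002, 0.005]
ft_force: [0.2, 0.1, 0.3]
grip_width: 0.0874
grip_force: 0.0
time: 20.08
position: [0.4426, 0.0435, 0.2975]
tool_rot: [0.713, 0.702, -0.0, -0.0]
ft_force: [0.0, -0.2, 0.5]
grip_width: 0.087
grip_force: 0.0
mat [0.4113 0.1159] [0.0579 0.0599] 88.5 top 0.0825 4793
tray [ 0.4283 -0.1524] [0.0595 0.0396] 4.6 top 0.0834 1580Traceback (most recent call last):
  File "<stdin>", line 4, in <module>
    return umr_minimum(a, axis, None, out, keepdims, initial, where)
ValueError: zero-size array to reduction operation minimum which has no identity
```

View pics/w5.png

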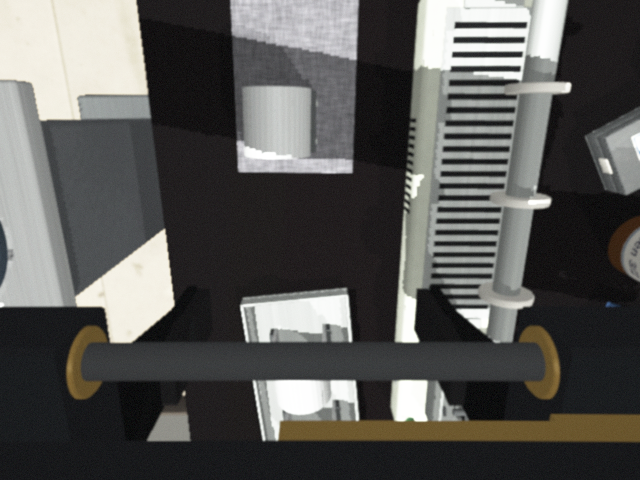

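```bash

python3 -m pendant '[{"jaw":1,"linear":[3,-1.5,0],"twist":0},{"jaw":1,"linear":[3,-1.5,2],"twist":0},{"jaw":1,"linear":[1.2,-0.26,3.4],"twist":0},{"jaw":1,"linear":[0,0,3.5],"twist":0},{"jaw":1,"linear":[0,0,3.5],"twist":0},{"jaw":1,"linear":[0,0,3.5],"twist":0},{"jaw":1,"linear":[0,0,3],"twist":0},{"jaw":1,"linear":[0,0,1],"twist":0},{"jaw":1,"linear":[0,0,0],"twist":0},{"jaw":1,"linear":[0,0,0],"twist":0},{"jaw":1,"linear":[0,0,0],"twist":0}]' 25
```

```text
time: 21.05
position: [0.4127, 0.1146, 0.0993]
tool_rot: [0.714, 0.7, 0.001, 0.001]
ft_force: [0.0, -0.7, -0.1]
grip_width: 0.0871
grip_force: 0.0
```

```bash

python3 -m pendant '[{"jaw":1,"linear":[0.1,-0.1,2.5],"twist":0},{"jaw":1,"linear":[0,0,2.5],"twist":0},{"jaw":1,"linear":[0,0,0.6],"twist":0},{"jaw":1,"linear":[0,0,0],"twist":0},{"jaw":0.5,"linear":[0,0,0],"twist":0},{"jaw":0.5,"linear":[0,0,0],"twist":0},{"jaw":0.5,"linear":[0,0,0],"twist":0},{"jaw":0.5,"linear":[0,0,0],"twist":0},{"jaw":0.5,"linear":[0,0,0],"twist":0},{"jaw":0.5,"linear":[0,0,0],"twist":0},{"jaw":0.5,"linear":[0,0,0],"twist":0}]' 25
```

```text
time: 21.97
position: [0.4112, 0.1165, 0.0433]
tool_rot: [0.714, 0.701, 0.001, 0.001]
ft_force: [-0.5, 0.5, 6.2]
grip_width: 0.0597
grip_force: 24.8
```

```bash

python3 -m pendant '[{"jaw":0.5,"linear":[0,0,-1],"twist":0},{"jaw":0.5,"linear":[0,0,-3],"twist":0},{"jaw":0.5,"linear":[0,0,-4],"twist":0},{"jaw":0.5,"linear":[0,0,-4],"twist":0},{"jaw":0.5,"linear":[0,0,-4],"twist":0},{"jaw":0.5,"linear":[0,0,-2.5],"twist":0},{"jaw":0.5,"linear":[-1.13,1.5,0],"twist":0},{"jaw":0.5,"linear":[-2,2.5,0],"twist":0},{"jaw":0.5,"linear":[-2,3,0],"twist":0},{"jaw":0.5,"linear":[-2,3,0],"twist":0},{"jaw":0.5,"linear":[-2,3,0],"twist":0},{"jaw":0.5,"linear":[0,3,0],"twist":0}]'
python3 -m pendant '[{"jaw":0.5,"linear":[0,2.3,0],"twist":0},{"jaw":0.5,"linear":[0,0,0],"twist":0},{"jaw":0.5,"linear":[0,0,0],"twist":0},{"jaw":0.5,"linear":[0,0,0],"twist":0}]'
```

```text
time: 22.97
position: [0.5698, 0.0187, 0.2271]
tool_rot: [0.715, 0.7, -0.001, 0.0]
ft_force: [0.5, 0.2, -2.1]
grip_width: 0.0595
grip_force: 24.9
time: 23.3
position: [0.5902, 0.0221, 0.2266]
tool_rot: [0.713, 0.701, -0.001, -0.002]
ft_force: [-0.0, -0.1, -1.8]
grip_width: 0.06
grip_force: 24.9
```

```bash

python3 -m pendant '[{"jaw":0.5,"linear":[0,0.2,2],"twist":0},{"jaw":0.5,"linear":[0,0,3],"twist":0},{"jaw":0.5,"linear":[0,0,3],"twist":0},{"jaw":0.5,"linear":[0,0,1.7],"twist":0},{"jaw":0.5,"linear":[0,0,0.5],"twist":0},{"jaw":0.5,"linear":[0,0,0.4],"twist":0},{"jaw":0.5,"linear":[0,0,0.2],"twist":0},{"jaw":0.5,"linear":[0,0,0],"twist":0},{"jaw":0.5,"linear":[0,0,0],"twist":0}]'
```

```text
time: 24.05
position: [0.5948, 0.0217, 0.121]
tool_rot: [0.713, 0.701, 0.001, 0.001]
ft_force: [-0.7, -0.1, -2.4]
grip_width: 0.06
grip_force: 24.9
```

```bash

python3 -m pendant '[{"jaw":0.5,"linear":[0,-0.1,0.3],"twist":0},{"jaw":0.5,"linear":[0,0,0.15],"twist":0},{"jaw":0.5,"linear":[0,0,0],"twist":0},{"jaw":0.5,"linear":[0,0,0],"twist":0}]'
```

```text
time: 24.38
position: [0.593, 0.0218, 0.1154]
tool_rot: [0.714, 0.701, 0.0, 0.0]
ft_force: [-0.1, -0.0, -1.2]
grip_width: 0.0598
grip_force: 24.8
```

```bash

python3 -m pendant '[{"jaw":0.95,"linear":[0,0,0],"twist":0},{"jaw":1,"linear":[0,0,0],"twist":0},{"jaw":1,"linear":[0,0,0],"twist":0},{"jaw":1,"linear":[0,0,-1.5],"twist":0},{"jaw":1,"linear":[0,0,-3],"twist":0},{"jaw":1,"linear":[0,0,-4],"twist":0},{"jaw":1,"linear":[0,0,-4],"twist":0},{"jaw":1,"linear":[1.5,-1.5,-4],"twist":0},{"jaw":1,"linear":[3.3,-3,-2],"twist":0},{"jaw":1,"linear":[3.3,-3,0],"twist":0},{"jaw":1,"linear":[3.3,-3,0],"twist":0},{"jaw":1,"linear":[3,-3,0],"twist":0}]'
python3 -m pendant '[{"jaw":1,"linear":[2,-2,0],"twist":-5},{"jaw":1,"linear":[0,0,0],"twist":-6},{"jaw":1,"linear":[0,0,0],"twist":0},{"jaw":1,"linear":[0,0,0],"twist":0}]'
python3 look.py w6
```

```text
time: 25.38
position: [0.4697, 0.1581, 0.295]
tool_rot: [0.714, 0.7, 0.001, 0.001]
ft_force: [0.8, 0.6, 0.1]
grip_width: 0.087
grip_force: 0.0
time: 25.72
position: [0.4513, 0.1776, 0.2945]
tool_rot: [0.644, 0.765, 0.001, 0.001]
ft_force: [-0.1, -0.0, -0.1]
grip_width: 0.087
grip_force: 0.0
rod 0.022 [0.0112 0.052 ] [0.5624 0.5719] 744
mat [0.4333 0.2778] [0.0601 0.0586] 12.6 top 0.0826 5262
```

```bash

python3 -m pendant '[{"jaw":1,"linear":[0,0,0],"twist":-2},{"jaw":1,"linear":[3,0.1,0],"twist":0},{"jaw":1,"linear":[3.2,0.2,2],"twist":0},{"jaw":1,"linear":[3,0,3],"twist":0},{"jaw":1,"linear":[1,0,3.5],"twist":0},{"jaw":1,"linear":[0,0,3.5],"twist":0},{"jaw":1,"linear":[0,0,3.5],"twist":0},{"jaw":1,"linear":[0,0,3],"twist":0},{"jaw":1,"linear":[0,0,1],"twist":0},{"jaw":1,"linear":[0,0,0],"twist":0},{"jaw":1,"linear":[0,0,0],"twist":0}]' 25
```

```text
time: 26.68
position: [0.434, 0.277, 0.0997]
tool_rot: [0.63, 0.776, 0.0, 0.0]
ft_force: [0.1, 0.5, 0.7]
grip_width: 0.0872
grip_force: 0.0
```

```bash

python3 -m pendant '[{"jaw":1,"linear":[0,0,2.5],"twist":0},{"jaw":1,"linear":[0,0,2.5],"twist":0},{"jaw":1,"linear":[0,0,0.6],"twist":0},{"jaw":1,"linear":[0,0,0],"twist":0},{"jaw":0.5,"linear":[0,0,0],"twist":0},{"jaw":0.5,"linear":[0,0,0],"twist":0},{"jaw":0.5,"linear":[0,0,0],"twist":0},{"jaw":0.5,"linear":[0,0,0],"twist":0},{"jaw":0.5,"linear":[0,0,0],"twist":0},{"jaw":0.5,"linear":[0,0,0],"twist":0},{"jaw":0.5,"linear":[0,0,0],"twist":0}]' 25
```

```text
time: 27.6
position: [0.4334, 0.2776, 0.0443]
tool_rot: [0.629, 0.777, 0.001, 0.0]
ft_force: [0.2, -0.3, 5.8]
grip_width: 0.0598
grip_force: 24.7
```

```bash

python3 -m pendant '[{"jaw":0.5,"linear":[0,0,-1],"twist":0},{"jaw":0.5,"linear":[0,0,-3],"twist":0},{"jaw":0.5,"linear":[0,0,-4],"twist":0},{"jaw":0.5,"linear":[0,0,-4],"twist":6.5},{"jaw":0.5,"linear":[0,0,-4],"twist":6.5},{"jaw":0.5,"linear":[0,0,-2.3],"twist":0},{"jaw":0.5,"linear":[-1.28,1.42,0],"twist":0},{"jaw":0.5,"linear":[-2.2,2.5,0],"twist":0},{"jaw":0.5,"linear":[-2.2,3,0],"twist":0},{"jaw":0.5,"linear":[-2.2,3,0],"twist":0},{"jaw":0.5,"linear":[-2.2,3,0],"twist":0},{"jaw":0.5,"linear":[0,2,0],"twist":0}]'
python3 -m pendant '[{"jaw":0.5,"linear":[0,1.5,0],"twist":0},{"jaw":0.5,"linear":[0,0,0],"twist":0},{"jaw":0.5,"linear":[0,0,0],"twist":0},{"jaw":0.5,"linear":[0,0,0],"twist":0}]'
```

```text
time: 28.6
position: [0.5824, 0.1694, 0.2265]
tool_rot: [0.715, 0.699, -0.001, 0.001]
ft_force: [0.4, 0.6, -1.8]
grip_width: 0.0596
grip_force: 24.8
time: 28.93
position: [0.5931, 0.1737, 0.2259]
tool_rot: [0.713, 0.701, -0.001, -0.001]
ft_force: [-0.8, 0.8, -2.4]
grip_width: 0.0598
grip_force: 24.8
```

```bash

python3 -m pendant '[{"jaw":0.5,"linear":[0,0.1,2],"twist":0},{"jaw":0.5,"linear":[0,0,3],"twist":0},{"jaw":0.5,"linear":[0,0,3],"twist":0},{"jaw":0.5,"linear":[0,0,1.5],"twist":0},{"jaw":0.5,"linear":[0,0,0.5],"twist":0},{"jaw":0.5,"linear":[0,0,0.4],"twist":0},{"jaw":0.5,"linear":[0,0,0.2],"twist":0},{"jaw":0.5,"linear":[0,0,0],"twist":0},{"jaw":0.5,"linear":[0,0,0],"twist":0}]'
```

```text
time: 29.68
position: [0.5969, 0.1738, 0.1219]
tool_rot: [0.713, 0.701, 0.001, 0.001]
ft_force: [-0.2, 0.5, -1.5]
grip_width: 0.06
grip_force: 24.8
```

```bash

python3 -m pendant '[{"jaw":0.5,"linear":[0,0,0.3],"twist":0},{"jaw":0.5,"linear":[0,0,0.15],"twist":0},{"jaw":0.5,"linear":[0,0,0],"twist":0},{"jaw":0.5,"linear":[0,0,0],"twist":0},{"jaw":0.95,"linear":[0,0,0],"twist":0},{"jaw":1,"linear":[0,0,0],"twist":0},{"jaw":1,"linear":[0,0,0],"twist":0},{"jaw":1,"linear":[0,0,-1.5],"twist":0},{"jaw":1,"linear":[0,0,-3],"twist":0},{"jaw":1,"linear":[0,0,-4],"twist":0},{"jaw":1,"linear":[0,0,-4],"twist":0},{"jaw":1,"linear":[0,0,-4],"twist":0}]'
python3 -m pendant '[{"jaw":1,"linear":[0,-1,-4],"twist":0},{"jaw":1,"linear":[-1.5,-1,-4],"twist":0},{"jaw":1,"linear":[-3,0,-4],"twist":0},{"jaw":1,"linear":[-3,0,-4],"twist":0},{"jaw":1,"linear":[-3,0,-2],"twist":0},{"jaw":1,"linear":[-2,0,-2],"twist":0},{"jaw":1,"linear":[0,0,0],"twist":0},{"jaw":1,"linear":[0,0,0],"twist":0},{"jaw":1,"linear":[0,0,0],"twist":0}]'
python3 look.py w7
python3 - <<'E'
from h import *
c,f,V=cam('side'); cv2.imwrite('pics/s7.png',c['color']); b,_,_=cam('scene'); 
cv2.imwrite('pics/q7.png',np.hstack([cv2.resize(x,(400,300)) for x in(cv2.imread('pics/w7.png'),c['color'])]))
W=np.load('wrist2.npz')['W'].reshape(-1,3)
k=W[(W[:,2]>.14)&(W[:,2]<.2)&(abs(W[:,0]-.59)<.03)&(W[:,1]<-.102)&(W[:,1]>-.24)]
if len(k): print(len(k),k.min(0),k.max(0),k.mean(0))
E
```

```text
time: 30.68
position: [0.5958, 0.1735, 0.2827]
tool_rot: [0.714, 0.701, -0.0, -0.0]
ft_force: [1.0, -0.3, 0.8]
grip_width: 0.0868
grip_force: 0.0
time: 31.43
position: [0.574, 0.0601, 0.4648]
tool_rot: [0.714, 0.701, -0.0, -0.001]
ft_force: [0.4, 0.4, 0.2]
grip_width: 0.0872
grip_force: 0.0
rod 0.022 [-0.0068  0.051 ] [0.5633 0.6228] 635
rod 0.174 [0.1519 0.2092] [0.5668 0.6262] 837
tray [ 0.4406 -0.254 ] [0.058  0.0443] 5.1 top 0.0834 866
tray [ 0.4375 -0.1415] [0.0405 0.0595] 4.0 top 0.0834 1010
406 [ 0.57571448 -0.13061835  0.14272043] [ 0.6058998  -0.10232186  0.17032726] [ 0.59074143 -0.11276108  0.16216479]
```

View pics/q7.png

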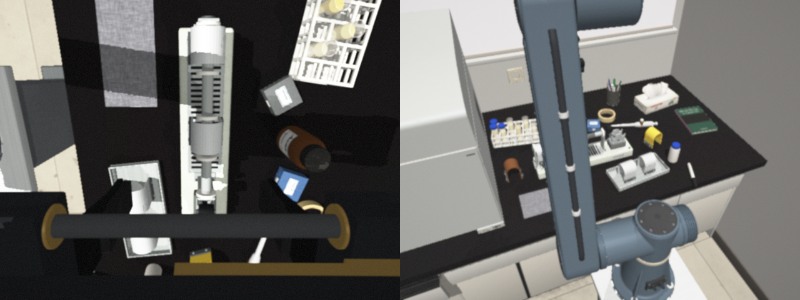

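```bash
python3 - <<'E'
from h import *
W=np.load('wrist2.npz')['W'].reshape(-1,3); W=W[np.isfinite(W[:,0])]
p=W[(abs(W[:,0]-.594)<.01)&(W[:,2]>.1)&(W[:,2]<.2)]
for y in np.arange(-.02,.235,.006):
    m=p[abs(p[:,1]-y)<.003]
    if len(m): print(round(y,3),len(m),np.round(np.percentile(m[:,2],[50,98]),4),end=' | ')
E
```

```text
-0.02 29 [0.149  0.1579] | -0.014 140 [0.1565 0.1601] | -0.008 63 [0.1515 0.1546] | -0.002 88 [0.1527 0.1546] | 0.004 88 [0.1528 0.1546] | 0.01 91 [0.1528 0.1543] | 0.016 92 [0.1529 0.1545] | 0.022 92 [0.1526 0.155 ] | 0.028 96 [0.1526 0.1545] | 0.034 94 [0.1528 0.1544] | 0.04 92 [0.1527 0.1544] | 0.046 94 [0.1528 0.1545] | 0.052 112 [0.1485 0.1542] | 0.058 62 [0.158 0.16 ] | 0.064 128 [0.1523 0.1598] | 0.07 96 [0.1479 0.1503] | 0.076 92 [0.1481 0.1503] | 0.082 95 [0.1479 0.1508] | 0.088 90 [0.148  0.1507] | 0.094 100 [0.148  0.1505] | 0.1 90 [0.148  0.1505] | 0.106 96 [0.1481 0.1507] | 0.112 102 [0.1481 0.1503] | 0.118 102 [0.1479 0.1505] | 0.124 88 [0.1479 0.1508] | 0.13 97 [0.148  0.1509] | 0.136 113 [0.1579 0.1606] | 0.142 105 [0.1485 0.1593] | 0.148 103 [0.1479 0.1505] | 0.154 119 [0.1528 0.1543] | 0.16 120 [0.1528 0.155 ] | 0.166 121 [0.1527 0.1545] | 0.172 120 [0.1527 0.1545] | 0.178 127 [0.1527 0.1548] | 0.184 131 [0.1529 0.1551] | 0.19 124 [0.1526 0.1549] | 0.196 132 [0.1528 0.1548] | 0.202 131 [0.1526 0.1547] | 0.208 149 [0.1531 0.1591] | 0.214 129 [0.1577 0.1602] | 0.22 109 [0.1546 0.1577] | 0.226 20 [0.1506 0.1523] |
```

```bash

python3 -m pendant '[{"jaw":0.7,"linear":[-2,0.3,1],"twist":0},{"jaw":0.7,"linear":[-3,0.3,2],"twist":0},{"jaw":0.7,"linear":[-3,0.3,3],"twist":0},{"jaw":0.7,"linear":[-3,0.3,3],"twist":0},{"jaw":0.7,"linear":[-3,0.3,3],"twist":0},{"jaw":0.7,"linear":[-3,0.3,3],"twist":0},{"jaw":0.7,"linear":[-1.3,0.2,3.5],"twist":0},{"jaw":0.7,"linear":[0,0,3.5],"twist":0},{"jaw":0.7,"linear":[0,0,3],"twist":0},{"jaw":0.7,"linear":[0,0,1.5],"twist":0},{"jaw":0.7,"linear":[0,0,0],"twist":0},{"jaw":0.7,"linear":[0,0,0],"twist":0}]'
```

```text
time: 32.58
position: [0.5905, -0.1202, 0.2017]
tool_rot: [0.713, 0.701, -0.001, -0.002]
ft_force: [-0.9, -0.9, -0.3]
grip_width: 0.0609
grip_force: 0.0
```

```bash

python3 -m pendant '[{"jaw":0.7,"linear":[0,0,0],"twist":0},{"jaw":0.7,"linear":[0,0,0],"twist":0}]'
```

```text
time: 32.75
position: [0.5923, -0.1212, 0.2049]
tool_rot: [0.713, 0.701, 0.001, 0.002]
ft_force: [-0.7, 0.1, 1.0]
grip_width: 0.0607
grip_force: 0.0
```

```bash

python3 -m pendant '[{"jaw":0.7,"linear":[-0.2,-0.15,1.5],"twist":0},{"jaw":0.7,"linear":[0,0,1.8],"twist":0},{"jaw":0.7,"linear":[0,0,1.5],"twist":0},{"jaw":0.7,"linear":[0,0,0],"twist":0},{"jaw":0.2,"linear":[0,0,0],"twist":0},{"jaw":0.2,"linear":[0,0,0],"twist":0},{"jaw":0.2,"linear":[0,0,0],"twist":0},{"jaw":0.2,"linear":[0,0,0],"twist":0},{"jaw":0.2,"linear":[0,0,0],"twist":0},{"jaw":0.2,"linear":[0,0,0],"twist":0}]' 25
python3 -m pendant '[{"jaw":0.2,"linear":[0.18,0,-0.33],"twist":0},{"jaw":0.2,"linear":[0.18,0,-0.33],"twist":0},{"jaw":0.2,"linear":[0.17,0,-0.32],"twist":0},{"jaw":0.2,"linear":[0,0,0],"twist":0},{"jaw":0.2,"linear":[0,0,0],"twist":0}]'
```

```text
time: 33.58
position: [0.5906, -0.1234, 0.156]
tool_rot: [0.714, 0.701, 0.001, 0.001]
ft_force: [2.0, -0.0, 0.2]
grip_width: 0.0295
grip_force: 25.0
time: 34.0
position: [0.5905, -0.1182, 0.1652]
tool_rot: [0.713, 0.701, 0.0, 0.001]
ft_force: [4.2, -2.4, -4.5]
grip_width: 0.0297
grip_force: 25.0
```

```bash

python3 -m pendant '[{"jaw":0.2,"linear":[-0.91,0,-0.44],"twist":0},{"jaw":0.2,"linear":[-0.95,0,-0.34],"twist":0},{"jaw":0.2,"linear":[-0.98,0,-0.24],"twist":0},{"jaw":0.2,"linear":[-1.0,0,-0.14],"twist":0},{"jaw":0.2,"linear":[-1.01,0,-0.04],"twist":0},{"jaw":0.2,"linear":[-1.01,0,0.06],"twist":0},{"jaw":0.2,"linear":[-1.0,0,0.16],"twist":0},{"jaw":0.2,"linear":[-0.97,0,0.26],"twist":0},{"jaw":0.2,"linear":[-0.94,0,0.36],"twist":0},{"jaw":0.2,"linear":[-0.9,0,0.46],"twist":0},{"jaw":0.2,"linear":[0,0,0],"twist":0},{"jaw":0.2,"linear":[0,0,0],"twist":0}]'
```

```text
time: 35.0
position: [0.5887, -0.2134, 0.1635]
tool_rot: [0.714, 0.7, 0.002, -0.0]
ft_force: [5.7, 1.6, -3.6]
grip_width: 0.0296
grip_force: 25.0
```

```bash

python3 -m pendant '[{"jaw":0.2,"linear":[0.19,0,0.27],"twist":0},{"jaw":0.2,"linear":[0.18,0,0.27],"twist":0},{"jaw":0.2,"linear":[0.18,0,0.27],"twist":0},{"jaw":0.2,"linear":[0,0,0],"twist":0},{"jaw":0.2,"linear":[0,0,0],"twist":0},{"jaw":0.7,"linear":[0,0,0],"twist":0},{"jaw":0.7,"linear":[0,0,0],"twist":0},{"jaw":0.7,"linear":[0,0,0],"twist":0},{"jaw":0.7,"linear":[0,0,0],"twist":0}]'
python3 -m pendant '[{"jaw":0.7,"linear":[0,0,-2],"twist":0},{"jaw":0.7,"linear":[0,0,-3],"twist":0},{"jaw":0.7,"linear":[0,0,-3],"twist":0},{"jaw":0.7,"linear":[2,0,-3],"twist":0},{"jaw":0.7,"linear":[3,0,-3],"twist":0},{"jaw":0.7,"linear":[3,0,-3],"twist":0},{"jaw":0.7,"linear":[3,0,-3],"twist":0},{"jaw":0.7,"linear":[3,0,-3],"twist":0},{"jaw":0.7,"linear":[3,0,-3],"twist":0},{"jaw":0.7,"linear":[2,0,0],"twist":0},{"jaw":0.7,"linear":[0,0,0],"twist":0},{"jaw":0.7,"linear":[0,0,0],"twist":0}]'
python3 look.py w8
python3 - <<'E'
from h import *
W=np.load('wrist2.npz')['W'].reshape(-1,3)
k=W[(W[:,2]>.14)&(W[:,2]<.2)&(abs(W[:,0]-.59)<.03)&(W[:,1]<-.104)&(W[:,1]>-.26)]
if len(k): print(len(k),k.min(0),k.max(0),k.mean(0))
E
```

```text
time: 35.75
position: [0.5865, -0.2082, 0.1549]
tool_rot: [0.713, 0.701, -0.001, -0.002]
ft_force: [-0.5, 0.8, 0.7]
grip_width: 0.0489
grip_force: 0.0
time: 36.75
position: [0.5905, -0.0206, 0.4128]
tool_rot: [0.713, 0.702, -0.001, -0.001]
ft_force: [-0.3, -0.1, -0.8]
grip_width: 0.0613
grip_force: 0.0
rod 0.022 [-0.0071  0.0497] [0.5631 0.6231] 875
rod 0.174 [0.151  0.1575] [0.5664 0.6259] 128
tray [ 0.4277 -0.1429] [0.06   0.0591] 5.6 top 0.0835 2142
```

View pics/w8.png

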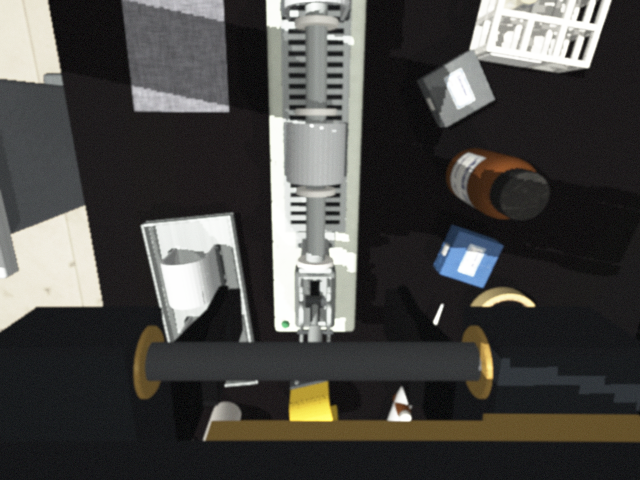

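```bash

python3 -m pendant '[{"jaw":0.7,"linear":[1.5,0,-3],"twist":0},{"jaw":0.7,"linear":[2,0,-3],"twist":0},{"jaw":0.7,"linear":[1,0,-2],"twist":0},{"jaw":0.7,"linear":[0,0,0],"twist":0},{"jaw":0.7,"linear":[0,0,0],"twist":0},{"jaw":0.7,"linear":[0,0,0],"twist":0}]'
python3 look.py w9
python3 - <<'E'
from h import *
W=np.load('wrist2.npz')['W'].reshape(-1,3)
k=W[(W[:,2]>.145)&(W[:,2]<.2)&(abs(W[:,0]-.59)<.03)&(W[:,1]<-.13)&(W[:,1]>-.26)]
if len(k): print(len(k),k.min(0),k.max(0),np.median(k,0))
for n in('scene','side'):
    c,f,V=cam(n);p=cloud(c,f,V).reshape(-1,3)
    k=p[(p[:,2]>.145)&(p[:,2]<.2)&(abs(p[:,0]-.59)<.03)&(p[:,1]<-.11)&(p[:,1]>-.26)]
    if len(k): print(n,len(k),k.min(0),k.max(0),np.median(k,0))
E
```

```text
time: 37.3
position: [0.5917, 0.0219, 0.4908]
tool_rot: [0.714, 0.7, -0.002, -0.002]
ft_force: [0.0, 0.8, -0.2]
grip_width: 0.0609
grip_force: 0.0
rod 0.022 [-0.0069  0.0509] [0.5631 0.6225] 605
rod 0.174 [0.1511 0.2088] [0.5668 0.6266] 823
tray [ 0.4279 -0.1428] [0.0598 0.0589] 5.0 top 0.0837 1190
scene 148 [ 0.56941028 -0.22624905  0.14523882] [ 0.602595   -0.19586542  0.17420424] [ 0.57719913 -0.21346896  0.16455667]
side 137 [ 0.56933507 -0.22103079  0.14559974] [ 0.60423759 -0.18971966  0.17334711] [ 0.57931166 -0.20175852  0.16292815]
```

```bash
python3 - <<'E'
from h import *
for n in('scene0','scene1','side0','side1'):
    p=np.load(n+'.npz')['W'].reshape(-1,3)
    k=p[(p[:,2]>.145)&(p[:,2]<.2)&(abs(p[:,0]-.59)<.03)&(p[:,1]<-.11)&(p[:,1]>-.26)]
    if len(k): print(n,len(k),k.min(0),k.max(0),np.median(k,0))
E
```

```text
scene0 149 [ 0.56890696 -0.22528944  0.14508292] [ 0.60374406 -0.19622638  0.17347551] [ 0.57733441 -0.21270226  0.16339695]
scene1 149 [ 0.56886077 -0.22505923  0.14500023] [ 0.60434873 -0.19427676  0.17374848] [ 0.57762321 -0.21263256  0.16385803]
side1 134 [ 0.56929769 -0.22135248  0.14521306] [ 0.60511767 -0.18963548  0.17255459] [ 0.57908798 -0.20191529  0.16221278]
```

```bash
python3 - <<'E'
from h import *
for i in range(5):
  for n in('scene','side'):
    c,f,V=cam(n);p=cloud(c,f,V).reshape(-1,3)
    k=p[(p[:,2]>.145)&(p[:,2]<.2)&(abs(p[:,0]-.59)<.03)&(p[:,1]<-.11)&(p[:,1]>-.26)]
    print(n,len(k),np.median(k,0).round(4),k.max(0).round(4))
E
```

```text
scene 147 [ 0.5768 -0.2132  0.1645] [ 0.6029 -0.1964  0.1754]
side 132 [ 0.5793 -0.2024  0.163 ] [ 0.6036 -0.1894  0.1719]
scene 148 [ 0.5778 -0.2129  0.1631] [ 0.6049 -0.1953  0.175 ]
side 134 [ 0.579  -0.2022  0.1636] [ 0.6071 -0.1903  0.1722]
scene 146 [ 0.5775 -0.2127  0.1633] [ 0.6063 -0.1956  0.1728]
side 132 [ 0.5795 -0.2022  0.1633] [ 0.606  -0.1899  0.1744]
scene 147 [ 0.577  -0.2131  0.1641] [ 0.6043 -0.1947  0.1748]
side 137 [ 0.5804 -0.2023  0.1623] [ 0.6048 -0.1904  0.1725]
scene 147 [ 0.5773 -0.2131  0.1638] [ 0.603  -0.195   0.1733]
side 132 [ 0.5796 -0.202   0.1636] [ 0.606  -0.1896  0.1738]
```

Within noise of the starting state: collar home, lever at ON.

```bash
python3 -c "
from rig import robot
print(robot.hand_in())"
```

```text
the job is handed in; nothing more can be done
None
```

The job is handed in, but no verdict came back: two dry coupons stand in the tray, both rinsed ones hang astride the rod in gaps of their own, the dryer is on again, and the rinse bottle was left alone.

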